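Move the bench lamp aside and hold the bead box open

TASK

The bench lamp hangs over the bead box. With the lid still shut, swing the lamp's arm aside, to the left or the right, until its head hangs fully clear of the box; then lift the hinged red lid and hold it open at 60 degrees from shut, so that the maker can pick out beads. The lid falls shut if let go, so finish while still holding it there, with the lamp still clear, and leave the jar, the mug and the screwdriver where they are.

Things in the scene. Friction and masses are not known exactly. Their poses are not given: they have to be found in the camera images.
- bead_box: clear plastic box with bead compartments, fixed to the bench: 160 mm along its x (front to back), 200 mm along its y, walls up to 85 mm high; origin at the centre of its underside; its own -x is the front (lid handle side), +y its left, z up
- lid (a joint): angle of the red lid in rad: 0 shut (level), growing as its front edge rises; 60 degrees = 1.047; stops at 1.45 and always falls shut by its own weight (0.19 to 0.35 kg, no friction to speak of) if not held
- lid_hinge (a point): centre of the lid's hinge line, which runs along the box's y at the back edge: 80 mm behind the box centre, 90 mm above the bench. The lid is a plate 160 mm front to back, 204 mm wide, 8 mm thick, whose middle plane passes through the hinge line
- lid_handle (a point): centre of the lid's handle: black round bar along the box's y, 34 mm long, 18 mm in diameter, on a 14 mm wide tongue in the middle of the lid's front edge, in the lid's plane; bar centre 200 mm from the hinge line, 40 mm in front of the lid's edge, 90 mm above the bench when shut. It can be pinched from above across its two flat ends (it then pivots in the fingers) or lifted from below
- lamp_head (a point): on the axis of the lamp's head, 210 mm above the bench: a grey metal shade of 72 mm diameter, from 195 to 225 mm high with upright side, tapering above to its top at 280 mm
- lamp_pivot (a point): the upright axis about which the lamp's arm swings, at the arm's height (270 mm). The arm is a level bar 12 mm square from here to the head, 220 mm; the fixed post stands below on a round foot of 100 mm diameter, behind the box
- lamp_arm (a joint): swing of the lamp's arm in rad: 0 is straight along the lamp foot's -x (about forward over the box), positive swings the head towards the foot's +y (to the robot's left), range -1.6 to 1.6; it swings at a light push (about 1 N at the head) and stays where it is left
- bead_jar: glass jar with white cap, 56 mm diameter, 85 mm high, loose bystander; origin at the centre of its underside
- mug: yellow mug, 76 mm diameter, 85 mm high, loose bystander; origin at the centre of its underside, handle at its +y
- screwdriver: screwdriver with red handle lying along its x, about 200 mm long, loose bystander; origin at its middle underside

How it is judged:
On the way, in this order (a step that is already met when the one before it is completed fails the run):
1. the lamp's head hangs clear beside the box while the lid is still shut ((y of lamp_head in the frame of bead_box above 0.135 m or y of lamp_head in the frame of bead_box below -0.135 m) and value of joint lid below 0.1 rad), for 0.2 s.
2. the lid is open at 60 degrees, give or take 8 (value of joint lid between 0.907 and 1.187 rad), for 0.3 s.
At the end, for the whole second after the job is handed in: the lid stands still at 60 degrees (52 to 68) from shut, held there by the robot and propped by nothing else; the lamp head's centre is at least 135 mm to either side of the box's centre plane, so that the shade is not over the box; jar, mug and screwdriver within 30 mm of where they began (all of step 2 and velocity of joint lid between -0.1 and 0.1 rad/s and (y of lamp_head in the frame of bead_box above 0.135 m or y of lamp_head in the frame of bead_box below -0.135 m) and contact force between any of the fingers, the arm and bead_box above 0.3 N and distance of each of bead_jar, mug, screwdriver from where it was at the start of the episode below 0.03 m and contact force between bead_box and bead_jar below 0.1 N and contact force between bead_box and mug below 0.1 N and contact force between bead_box and screwdriver below 0.1 N); the arm keeps its last pose, push and grip.
It fails at once if the lid is raised (more than 7 degrees) while the lamp's head is still over the box (value of joint lid above 0.12 rad and y of lamp_head in the frame of bead_box between -0.12 and 0.12 m).
It fails at once if the jar, the mug or the screwdriver is moved more than 30 mm (distance of any of bead_jar, mug, screwdriver from where it was at the start of the episode above 0.03 m).
It also fails if it takes over 51 s, if anything falls off the work surface, if the arm or the gripper's body presses on something with over 40 N, if the wrist force passes 120 N, or if a joint passes its speed limit or range.

ROBOT

A 6-joint arm with a two-finger parallel gripper is mounted at the origin on the work surface. World frame = base frame: x ahead of the robot, y to its left, z up, the work surface at z = 0. Lengths are in m, angles in rad, forces in N, time in s.
With the tool pointing down it reaches from about 0.325 to 0.9 m from the base axis. Payload 3.5 kg.
Tool frame: the origin (TCP) lies between the finger pads; the fingertips stand 17 mm ahead of it and the grasp point (between the pads) lies 2 mm behind it; z points along the fingers, y is the line along which they close (so a half turn about z gives the same grasp; the last joint's range is limited). The gripper opens to 85 mm and grips with 20 to 120 N. Pads are 22 mm wide; open, the fingers measure 114 mm over their backs; the gripper's body (76 mm by 85 mm) begins 54 mm behind the grasp point. The pads swing forward as they close: fully open they stand 13 mm farther back than shut.
Start: joints at [1.171, 0.276, -0.026, 1.268, 0, 1.467], TCP at [0.183, 0.598, 0.248] pointing down, gripper open.
Joint ranges: [-3.12, 3.12], [-0.85, 1.88], [-1.08, 1.24], [-1.95, 2.15], [-1.57, 1.53], [-3.14, 3.14]. Speed limits (rad/s): [2.57, 2.57, 3.14, 3.14, 3.14, 3.14].

INTERFACE

Orientations are given as a 3x3 rotation matrix whose columns are the frame's x, y, z axes.
In Python, from bench import readout, cams, manip gives the robot as it stands. The module is installed in compiled form; this text tells all that it offers.
- The arm moves only by the tool move_arm, never from a script. Its argument "deltas" is a list of rows, each an object of numbers: "x", "y", "z": the shift along the world's x, y, z in cm; "ax", "ay", "az": the turn, a rotation vector about the world's x, y, z in rad. A call has 1 to 12 rows; each row shifts and turns the commanded pose from where the row before left it; what a row does not reach is not made up. A row lasts 1/8 s, in which the tool goes at most 62.5 mm and 10.7 degrees, less where a joint would pass 70% of its speed; a pose out of reach is approached as far as the arm can. A call is refused whole if a number of a shift passes 6.25 or a number of a turn 0.188, either way. A call with a gripper value outside its range is refused whole. "hand" is the finger opening in cm, from 0 to 8.54, set as the call begins (left out, the last holds). The fingers move at their own pace and stop on an object; "force" is the grip in N (left out, the last holds). Time passes only in rows, so rows that do not move let the fingers close. It gives the time, the measured TCP pose, the force, the opening and the grip force at its end, in the units of the state.
- readout.get_state(): the state, without advancing time (a new reading comes with each control period).
- cams.camera(name): name is "side" or "top"; returns a dict with "pixels" (480x640x3 uint8, blue, green, red), "fx", "fy", "cx", "cy" (pixels), "world_from_camera" (4x4, takes a point from camera to world coordinates). Camera axes: x right, y down, z forward; pixel columns grow to the right and rows downward; lengths in m; the calibration is good to about 2 mm. A picture is of the moment at which its call begins. There is no depth.
- manip.sign_off(): hands the job in; it is judged then, once.
The state is a dict: "t": time; "joint_positions": joint angles; "qd": joint speeds; "tau": joint torques, N m; "position": TCP position; "ee_rot": TCP orientation; "wrist_force": force on the tool from outside, world axes, zero at the start; "moment": the same for the moment, N m; "gripper_width": finger opening in m; "grasp_force": force on a finger pad.
Only numpy, scipy, OpenCV 4.12 (cv2) and the standard library are available. Lean on these libraries where they do the work, as an engineer would, in place of code of your own. Each camera call takes 0.05 s, during which the arm holds its last target. There are 200 camera calls.

## Working session

There is one attempt and no reset: what is moved stays moved. The work goes in short steps, Python scripts to look and compute and a tool call to move; the robot and the scene stay as the last step left them, time stands still between calls to the robot, and variables do not carry over. Pictures are saved under pics/ and viewed, at most 10 in all, crops included, and the job is handed in when it is done.

Besides the shell and the picture viewer there is one more tool, called as name(argument=value, ...) on one line, values as JSON. move_arm: Moves the arm, as the interface text tells. Its arguments: {"type":"object","properties":{"deltas":{"type":"array"},"hand":{"type":"number"},"force":{"type":"number"}},"required":["deltas"]}

```bash
mkdir -p pics; python3 - <<'E'
from bench import readout,cams
import cv2,numpy as np
for n in("top","side"):
    c=cams.camera(n);cv2.imwrite(f"pics/{n}0.png",c["pixels"])
    np.set_printoptions(precision=4,suppress=True)
    print(n,c["fx"],c["fy"],c["cx"],c["cy"]);print(np.array(c["world_from_camera"]))
    np.savez(n+".npz",K=[c["fx"],c["fy"],c["cx"],c["cy"]],T=c["world_from_camera"])
s=readout.get_state();print(s["t"],s["position"],s["ee_rot"],s["gripper_width"])
E
```

```text
top 493.54802519027515 493.54802519027515 325.0997115396797 237.88676285125774
[[-0.0253 -0.9982  0.0538  0.5598]
 [-0.9996  0.026   0.0137  0.0973]
 [-0.0151 -0.0535 -0.9985  1.2674]
 [ 0.      0.      0.      1.    ]]
side 472.6872793046579 472.6872793046579 321.05152964466095 232.70802686095902
[[ 0.9019 -0.3338  0.2742  0.3236]
 [-0.432  -0.6908  0.5798 -0.5271]
 [-0.0042 -0.6413 -0.7672  0.9956]
 [ 0.      0.      0.      1.    ]]
0.1 [0.1825 0.597  0.2472] [[-0.9563  0.2925 -0.0008]
 [ 0.2925  0.9563 -0.0019]
 [ 0.0002 -0.0021 -1.    ]] 0.08556575924006518
```

View pics/top0.png

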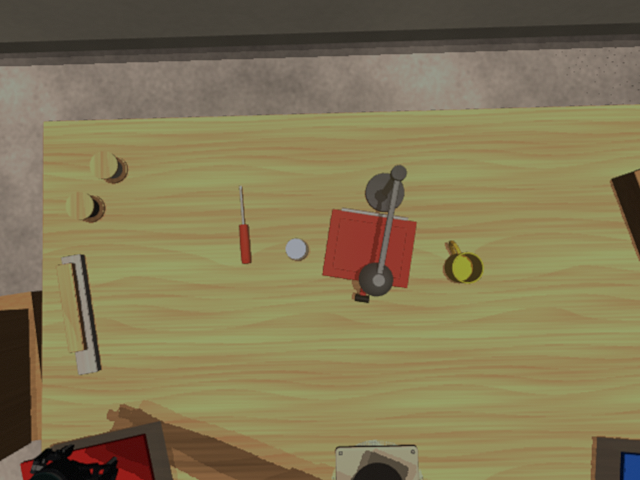

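View pics/side0.png

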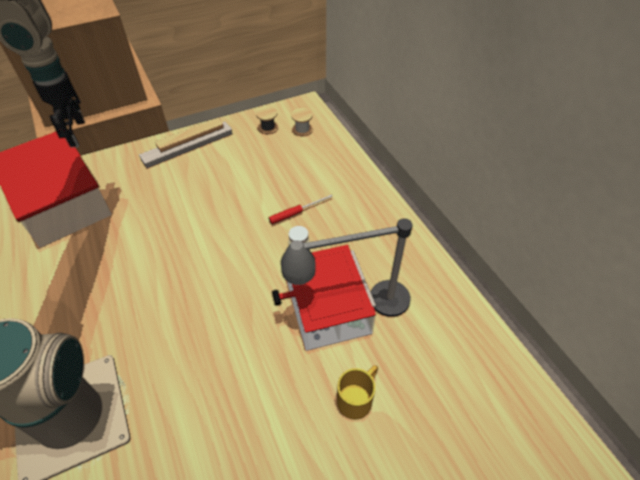

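The top view shows the lid at about (370,248), its handle at (362,298), the lamp head at (377,280), the lamp pivot at (399,173), the jar at (296,249) and the mug at (462,267). The side view agrees. I'll enlarge the box area next.

```bash
python3 - <<'E'
import cv2
i=cv2.imread("pics/top0.png")[150:320,270:497]
cv2.imwrite("pics/topc.png",cv2.resize(i,None,fx=3.5,fy=3.5,interpolation=cv2.INTER_CUBIC))
E
```

```text
(no output)
```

View pics/topc.png

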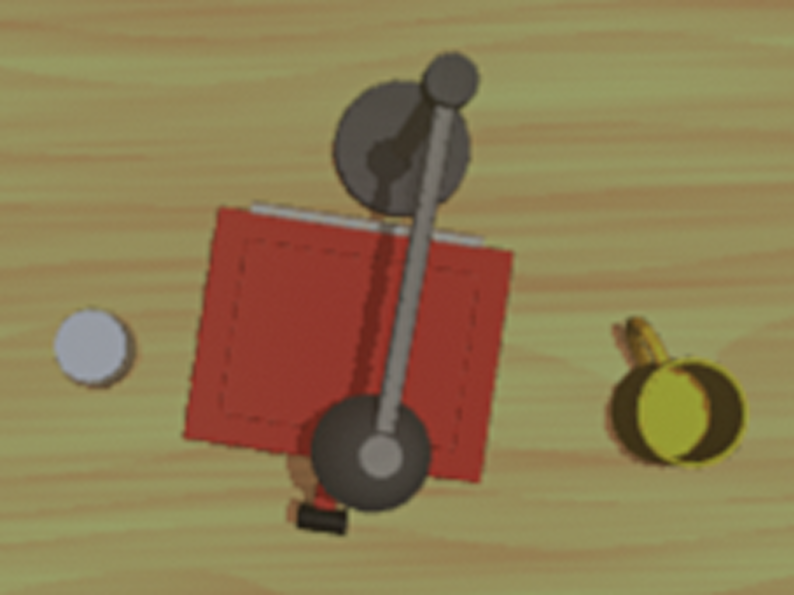

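The crop shows the lid corners at (184,438), (219,208), (513,253) and (481,482), the handle at (322,519), the lamp top at (381,457), the pivot at (451,80), the jar cap at (92,347) and the mug rim at (690,412).

```bash
cat > h.py <<'E'
import numpy as np
def back(cam,u,v,z):
    d=np.load(cam+".npz");fx,fy,cx,cy=d["K"];T=d["T"]
    r=T[:3,:3]@[(u-cx)/fx,(v-cy)/fy,1];o=T[:3,3]
    return (o+r*(z-o[2])/r[2]).round(4)
E
python3 - <<'E'
from h import *
P={}
for n,u,v,z in [("FL",184,438,.094),("BL",219,208,.094),("BR",513,253,.094),("FR",481,482,.094),("handle",322,519,.095),("lamp",381,457,.28),("piv",451,80,.28),("jar",92,347,.085),("mug",690,412,.085),("mughandle",632,322,.06),("foot",402,148,.01)]:
    P[n]=back("top",270+u/3.5,150+v/3.5,z);print(n,P[n])
for a,b in("FL","BL"),("FR","BR"),("FR","FL"),("BR","BL"),("lamp","piv"):
    d=P[b]-P[a];print(a,b,np.linalg.norm(d),np.degrees(np.arctan2(d[1],d[0])))
c=np.mean([P[k] for k in("FL","BL","BR","FR")],0);print(c)
for n,u,v,z in [("handle",277,297,.09),("lamp",299,233,.28),("piv",404,224,.28)]:print(n,back("side",u,v,z))
E
```

```text
FL [0.5348 0.1216 0.094 ]
BL [0.6906 0.0939 0.094 ]
BR [ 0.6545 -0.105   0.094 ]
FR [ 0.5002 -0.0781  0.094 ]
handle [0.478  0.0299 0.095 ]
lamp [0.5252 0.006  0.28  ]
piv [ 0.7402 -0.0409  0.28  ]
jar [0.5983 0.1833 0.085 ]
mug [ 0.5436 -0.2229  0.085 ]
mughandle [ 0.6069 -0.1919  0.06  ]
foot [ 0.7405 -0.0413  0.01  ]
FL BL 0.15824326209984418 -10.081390175407124
FR BR 0.156627264548673 -9.889311295456457
FR FL 0.20267523282335215 80.17052134931873
BR BL 0.2021494991336857 79.71289922583894
lamp piv 0.22005592471006089 -12.305703228449984
[0.595025 0.0081   0.094   ]
handle [0.477  0.0308 0.09  ]
lamp [0.5398 0.0319 0.28  ]
piv [ 0.7386 -0.0381  0.28  ]
```

move_arm(deltas=[{"x":3.5,"y":-4.4,"z":0.15,"az":0.01},{"x":3.5,"y":-4.4,"z":0.15,"az":0.01},{"x":3.5,"y":-4.4,"z":0.15,"az":0.01},{"x":3.5,"y":-4.4,"z":0.15,"az":0.01},{"x":3.5,"y":-4.4,"z":0.15,"az":0.01},{"x":3.5,"y":-4.4,"z":0.15,"az":0.01},{"x":3.5,"y":-4.4,"z":0.15,"az":0.01},{"x":3.5,"y":-4.4,"z":0.15,"az":0.01},{"x":3.5,"y":-4.4,"z":0.15,"az":0.01},{"x":3.5,"y":-4.4,"z":0.15,"az":0.01},{"x":3.5,"y":-4.4,"z":0.15,"az":0.01},{"x":3.4,"y":-4.4,"z":0.15,"az":0.01}], hand=0, force=40)

```text
$.deltas[0]: bad value
```

move_arm(deltas=[{"x":3.5,"y":-4.4,"z":0.15,"ax":0,"ay":0,"az":0.01}], hand=0, force=40)

```text
t: 0.22
position: [0.2168, 0.5549, 0.2488]
ee_rot: [[-0.96, 0.278, -0.0], [0.278, 0.96, 0.0], [0.0, 0.0, -1.0]]
wrist_force: [1.4, 0.1, 0.9]
gripper_width: 0.0697
grasp_force: 0.0
```

move_arm(deltas=[{"x":3.5,"y":-4.4,"z":0.15,"ax":0,"ay":0,"az":0.01},{"x":3.5,"y":-4.4,"z":0.15,"ax":0,"ay":0,"az":0.01},{"x":3.5,"y":-4.4,"z":0.15,"ax":0,"ay":0,"az":0.01},{"x":3.5,"y":-4.4,"z":0.15,"ax":0,"ay":0,"az":0.01},{"x":3.5,"y":-4.4,"z":0.15,"ax":0,"ay":0,"az":0.01},{"x":3.5,"y":-4.4,"z":0.15,"ax":0,"ay":0,"az":0.01},{"x":3.5,"y":-4.4,"z":0.15,"ax":0,"ay":0,"az":0.01},{"x":3.5,"y":-4.4,"z":0.15,"ax":0,"ay":0,"az":0.01},{"x":3.5,"y":-4.4,"z":0.15,"ax":0,"ay":0,"az":0.01},{"x":3.5,"y":-4.4,"z":0.15,"ax":0,"ay":0,"az":0.01},{"x":3.5,"y":-4.4,"z":0.15,"ax":0,"ay":0,"az":0.01},{"x":0,"y":0,"z":0,"ax":0,"ay":0,"az":0.01}])

```text
t: 1.72
position: [0.6048, 0.0666, 0.2655]
ee_rot: [[-0.985, 0.17, 0.0], [0.17, 0.985, -0.001], [-0.0, -0.001, -1.0]]
wrist_force: [-0.7, 0.6, -0.3]
gripper_width: 0.0001
grasp_force: 0.0
```

move_arm(deltas=[{"x":0.3,"y":-1.6,"z":0,"ax":0,"ay":0,"az":0},{"x":0.3,"y":-1.6,"z":0,"ax":0,"ay":0,"az":0},{"x":0.3,"y":-1.6,"z":0,"ax":0,"ay":0,"az":0},{"x":0.3,"y":-1.6,"z":0,"ax":0,"ay":0,"az":0},{"x":0.3,"y":-1.6,"z":0,"ax":0,"ay":0,"az":0},{"x":0.3,"y":-1.6,"z":0,"ax":0,"ay":0,"az":0},{"x":0.3,"y":-1.6,"z":0,"ax":0,"ay":0,"az":0},{"x":0.3,"y":-1.6,"z":0,"ax":0,"ay":0,"az":0},{"x":0.3,"y":-1.6,"z":0,"ax":0,"ay":0,"az":0},{"x":0.3,"y":-1.6,"z":0,"ax":0,"ay":0,"az":0},{"x":0.3,"y":-1.6,"z":0,"ax":0,"ay":0,"az":0},{"x":0.3,"y":-1.6,"z":0,"ax":0,"ay":0,"az":0}])

```text
t: 3.22
position: [0.6389, -0.1235, 0.2663]
ee_rot: [[-0.986, 0.166, -0.0], [0.166, 0.986, -0.0], [0.0, -0.0, -1.0]]
wrist_force: [-0.3, 1.6, -0.1]
gripper_width: 0.0002
grasp_force: 0.6
```

move_arm(deltas=[{"x":-1.0,"y":2.0,"z":0,"ax":0,"ay":0,"az":0},{"x":-3.0,"y":3.3,"z":0,"ax":0,"ay":0,"az":0},{"x":-4.0,"y":3.3,"z":0,"ax":0,"ay":0,"az":0},{"x":-4.0,"y":3.3,"z":0,"ax":0,"ay":0,"az":0},{"x":-4.2,"y":3.3,"z":0,"ax":0,"ay":0,"az":0},{"x":0,"y":0,"z":0,"ax":0,"ay":0,"az":0}], hand=7)

```text
t: 3.98
position: [0.4731, 0.0316, 0.2662]
ee_rot: [[-0.987, 0.163, -0.002], [0.163, 0.987, -0.0], [0.002, -0.0, -1.0]]
wrist_force: [1.3, -0.6, 0.1]
gripper_width: 0.07
grasp_force: 0.0
```

```bash
python3 - <<'E'
from bench import cams
import cv2
for n in("top","side"):
    c=cams.camera(n)["pixels"];cv2.imwrite(f"pics/{n}1.png",cv2.resize(c[150:320,270:497] if n=="top" else c[180:400,200:470],None,fx=2.9,fy=2.9,interpolation=cv2.INTER_CUBIC))
E
```

```text
(no output)
```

View pics/top1.png

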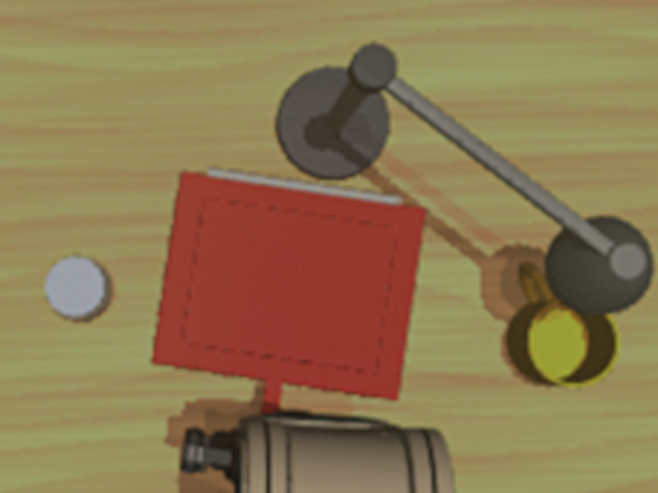

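View pics/side1.png

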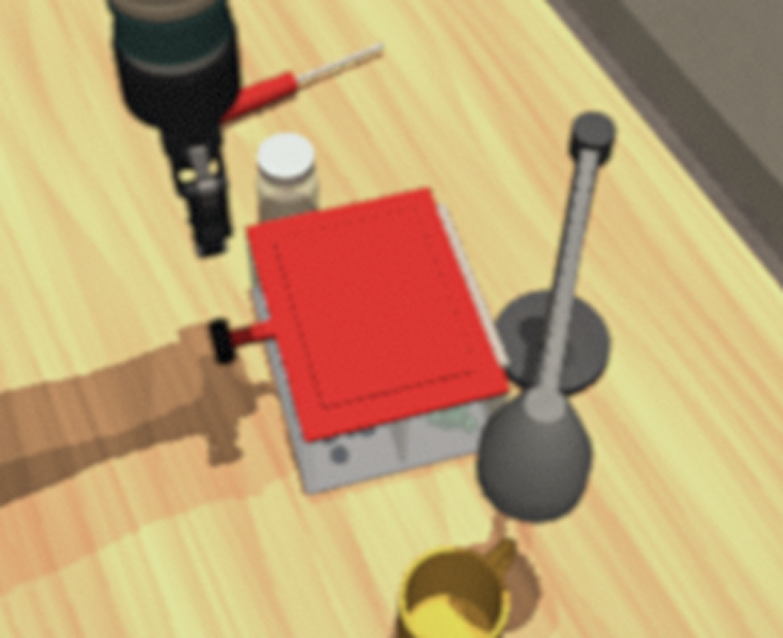

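The lamp head at crop (600,262) hangs over the mug side, well clear of the box. The lid is shut, and the jar, mug and screwdriver haven't moved. Next I descend onto the handle.

move_arm(deltas=[{"x":0.4,"y":-0.2,"z":-4,"ax":0,"ay":0,"az":0.01},{"x":0,"y":0,"z":-4,"ax":0,"ay":0,"az":0},{"x":0,"y":0,"z":-4,"ax":0,"ay":0,"az":0},{"x":0,"y":0,"z":-3,"ax":0,"ay":0,"az":0},{"x":0,"y":0,"z":-1.5,"ax":0,"ay":0,"az":0},{"x":0,"y":0,"z":-1.3,"ax":0,"ay":0,"az":0},{"x":0,"y":0,"z":0,"ax":0,"ay":0,"az":0}])

```text
t: 4.95
position: [0.481, 0.0275, 0.088]
ee_rot: [[-0.988, 0.156, -0.001], [0.156, 0.988, -0.0], [0.001, -0.0, -1.0]]
wrist_force: [-0.2, -0.1, 0.1]
gripper_width: 0.07
grasp_force: 0.0
```

```bash
python3 - <<'E'
from bench import cams
import cv2
c=cams.camera("side")["pixels"];cv2.imwrite("pics/side2.png",cv2.resize(c[200:340,200:380],None,fx=4,fy=4,interpolation=cv2.INTER_CUBIC))
E
```

```text
(no output)
```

View pics/side2.png

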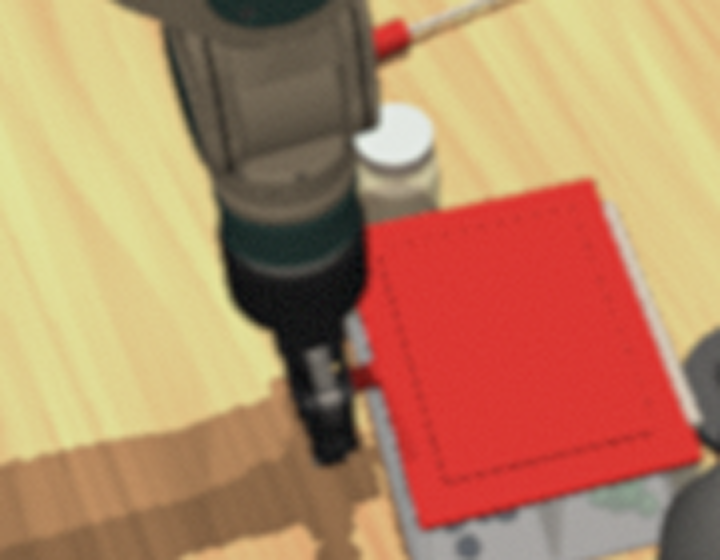

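The fingers straddle the handle and the tongue is visible at (368,375). I'll shift 4 mm back, close the fingers, and test the grip.

move_arm(deltas=[{"x":-0.4,"y":0.2,"z":0,"ax":0,"ay":0,"az":-0.02},{"x":0,"y":0,"z":0,"ax":0,"ay":0,"az":0},{"x":0,"y":0,"z":0,"ax":0,"ay":0,"az":0},{"x":0,"y":0,"z":0,"ax":0,"ay":0,"az":0},{"x":0,"y":0,"z":0,"ax":0,"ay":0,"az":0},{"x":0,"y":0,"z":0,"ax":0,"ay":0,"az":0},{"x":0,"y":0,"z":0,"ax":0,"ay":0,"az":0},{"x":0,"y":0,"z":0,"ax":0,"ay":0,"az":0}], hand=2.5, force=50)

```text
t: 6.0
position: [0.477, 0.03, 0.0892]
ee_rot: [[-0.984, 0.176, 0.001], [0.176, 0.984, 0.001], [-0.001, 0.001, -1.0]]
wrist_force: [-2.4, 1.1, 6.0]
gripper_width: 0.0332
grasp_force: 49.6
```

move_arm(deltas=[{"x":0.08,"y":-0.01,"z":1.74,"ax":0,"ay":0,"az":0},{"x":0.22,"y":-0.04,"z":1.73,"ax":0,"ay":0,"az":0},{"x":0.37,"y":-0.07,"z":1.7,"ax":0,"ay":0,"az":0},{"x":0.52,"y":-0.09,"z":1.66,"ax":0,"ay":0,"az":0},{"x":0.66,"y":-0.12,"z":1.61,"ax":0,"ay":0,"az":0},{"x":0.79,"y":-0.14,"z":1.55,"ax":0,"ay":0,"az":0},{"x":0,"y":0,"z":0,"ax":0,"ay":0,"az":0}])

```text
t: 6.88
position: [0.5041, 0.0251, 0.1894]
ee_rot: [[-0.984, 0.176, 0.001], [0.176, 0.984, 0.0], [-0.001, 0.001, -1.0]]
wrist_force: [0.8, 1.2, -2.3]
gripper_width: 0.0331
grasp_force: 50.4
```

move_arm(deltas=[{"x":0.92,"y":-0.16,"z":1.47,"ax":0,"ay":0,"az":0},{"x":1.05,"y":-0.19,"z":1.38,"ax":0,"ay":0,"az":0},{"x":1.16,"y":-0.2,"z":1.29,"ax":0,"ay":0,"az":0},{"x":1.27,"y":-0.22,"z":1.18,"ax":0,"ay":0,"az":0},{"x":1.36,"y":-0.24,"z":1.06,"ax":0,"ay":0,"az":0},{"x":1.45,"y":-0.26,"z":0.94,"ax":0,"ay":0,"az":0},{"x":0,"y":0,"z":0,"ax":0,"ay":0,"az":0},{"x":0,"y":0,"z":0,"ax":0,"ay":0,"az":0},{"x":0,"y":0,"z":0,"ax":0,"ay":0,"az":0},{"x":0,"y":0,"z":0,"ax":0,"ay":0,"az":0}])

```text
t: 8.12
position: [0.5747, 0.0124, 0.2609]
ee_rot: [[-0.984, 0.176, -0.001], [0.176, 0.984, 0.0], [0.001, -0.0, -1.0]]
wrist_force: [1.0, 1.7, -2.1]
gripper_width: 0.0327
grasp_force: 50.8
```

```bash
python3 - <<'E'
from bench import cams
import cv2,numpy as np
c=cams.camera("side")["pixels"][180:400,200:470];t=cams.camera("top")["pixels"][150:320,270:497]
cv2.imwrite("pics/s3.png",cv2.resize(c,None,fx=2.7,fy=2.7,interpolation=cv2.INTER_CUBIC))
cv2.imwrite("pics/t3.png",cv2.resize(t,None,fx=3,fy=3,interpolation=cv2.INTER_CUBIC))
E
```

```text
(no output)
```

View pics/s3.png

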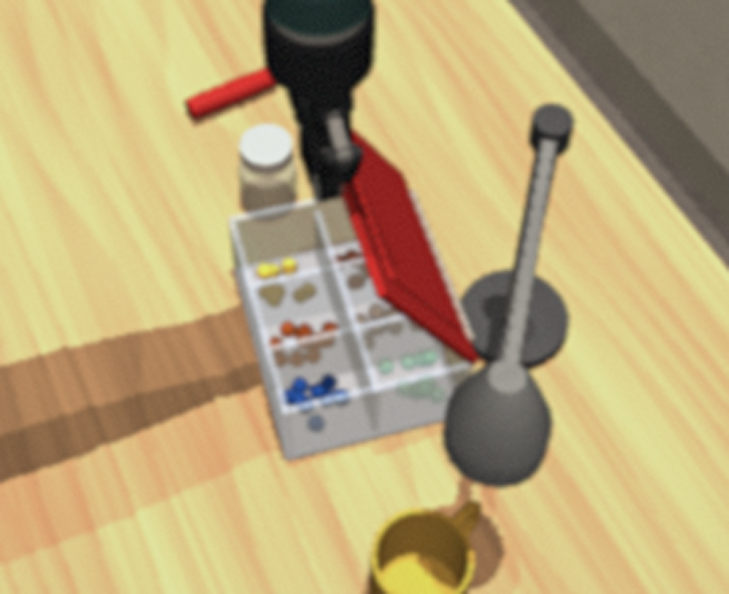

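View pics/t3.png

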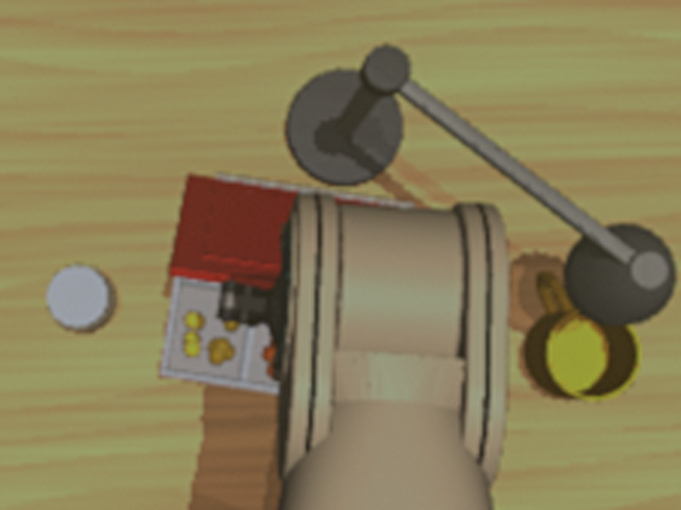

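The lid is held open, its front edge midway over the box, and the TCP travel puts it at about 60°. The lamp head at top crop (620,272) is clear, and the jar and mug are where they started. I'm handing in.

```bash
python3 -c "
from bench import manip
print(manip.sign_off())"
```

```text
the job is handed in; nothing more can be done
None
```

I swung the lamp clear to the right, opened the lid and handed in with the gripper holding it at about 60° (worked out from tool travel); the jar and mug look unmoved, the screwdriver was never approached, and no verdict came back.

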